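# Show the helper which bowl goes in which hole

## Task

Press the call button all the way in to call the helper, then show which bowl goes where: point straight down at the middle of the widest black bowl, fingertips a few centimetres above its rim and not touching it, and stay there for two seconds; then point the same way at the middle of the largest hole in the green panel for two seconds and finish still pointing there. Touch nothing but the call button, lift or move nothing, and do not come down low over the middle of any other bowl or hole.

Things in the scene. Friction and masses are not known exactly. Their poses are not given: they have to be found in the camera images.
- call (a joint): travel of the call button: 0 m released, 0.006 m fully in (it goes straight down, against a spring, about 5 N when fully in); it springs back
- call_top (a point): centre of the top of the white round call button's cap (36 mm across, the only button); it stands in a low round black housing on top of a square grey box; moves with the cap
- call_box: square grey call box, 70 x 70 x 35 mm, that carries the call button at the middle of its top; fixed to the table; origin under its centre, z up
- wide_bowl: widest of three open black plastic bowls of like shape: 104 mm across the rim, 55 mm tall, loose, upright; origin under its centre
- wide_bowl_rim (a point): centre of the mouth of the widest bowl, at rim height, 55 mm above the table: the point to point at
- mid_bowl: middle bowl, black, 76 mm across the rim, 50 mm tall; bystander; origin under its centre
- mid_bowl_rim (a point): centre of the mouth of the middle bowl, at rim height
- small_bowl: smallest bowl, black, 54 mm across the rim, 45 mm tall; bystander; origin under its centre
- small_bowl_rim (a point): centre of the mouth of the smallest bowl, at rim height
- panel: dark green flat panel, 200 x 240 x 12 mm, held on four small wooden legs with its top face 72 mm above the table, fixed; at any yaw; three round through holes; origin on the table under its centre, z up
- large_hole (a point): centre of the panel's largest hole (96 mm across), at the top face: the point to point at
- medium_hole (a point): centre of the panel's medium hole (68 mm across), at the top face
- small_hole (a point): centre of the panel's smallest hole (44 mm across), at the top face
- big_tape: bystander: brown ring (tape roll) lying flat, 84 mm across, 25 mm tall; origin under its centre
- small_tape: bystander: pale ring (tape roll) lying flat, 68 mm across, 20 mm tall; origin under its centre
- wood_block: bystander: pale wooden block 45 x 45 x 60 mm, upright; origin under its centre
- screwdriver: bystander: screwdriver lying on the table along its own x, under 35 mm tall
- glue_jar: bystander: closed white jar, 60 mm across, 95 mm tall, the tallest thing within the work area; origin under its centre
- clamp: bystander: black bar clamp lying flat, 220 mm long along its own x, 18 mm thick
Not all that is in view belongs to the job. What is shaped like the call_box but pink or red is not meant.

How it is judged:
By the outcome, as a careful person would: the job done as asked, in the order asked, and still so for the second after the job is handed in, with the robot touching nothing.
It also fails if it takes over 59 s, if anything falls off the work surface, if the arm or the gripper's body presses on something with over 40 N, if the wrist force passes 120 N, or if a joint passes its speed limit or range.

## Robot

A 6-joint arm with a two-finger parallel gripper is mounted at the origin on the work surface. World frame = base frame: x ahead of the robot, y to its left, z up, the work surface at z = 0. Lengths are in m, angles in rad, forces in N, time in s.
With the tool pointing down it reaches from about 0.3 to 0.875 m from the base axis. Payload 6.4 kg.
Tool frame: the origin (TCP) lies between the finger pads, 19 mm behind the fingertips; this is the grasp point; z points along the fingers, y is the line along which they close (so a half turn about z gives the same grasp; the last joint's range is limited). The gripper opens to 85 mm and grips with 20 to 120 N. Pads are 22 mm wide; open, the fingers measure 114 mm over their backs; the gripper's body (76 mm by 85 mm) begins 54 mm behind the grasp point. The pads swing forward as they close: fully open they stand 13 mm farther back than shut.
Start: joints at [0.998, 0.181, 1.607, -0, 1.354, -0.206], TCP at [0.206, 0.537, 0.25] pointing down, gripper open.
Joint ranges: [-2.99, 2.99], [-0.89, 2.07], [0.3, 2.58], [-1.14, 4.28], [0, 2.63], [-3.12, 3.12]. Speed limits (rad/s): [2.57, 2.57, 3.01, 3.14, 3.14, 3.14].

## Interface

Orientations are given as a unit quaternion [w, x, y, z].
In Python, from bench import ctrl gives the robot as it stands.
- The arm moves only by the tool servo_tool, never from a script. Its argument "series" is text: rows parted by semicolons, each of 7 numbers parted by spaces: the gripper command: -1 is fully open, 1 is shut, values between are in proportion, then the shift along the tool's x, y, z in m, then the turn, a rotation vector about the tool's x, y, z in degrees. A call has 1 to 12 rows; each row is the pose to reach, as a shift and turn from the pose commanded when the call began, along the tool's axes at that moment; what a row does not reach only later rows make up. A row lasts 1/12 s, in which the tool goes at most 41.7 mm and 7.16 degrees, less where a joint would pass 70% of its speed; a pose out of reach is approached as far as the arm can. A call with a gripper value outside its range is refused whole. The fingers move at their own pace and stop on an object; the grip force is fixed at half the most. Time passes only in rows, so rows that repeat a pose let the fingers close. It gives the time, the measured TCP pose, the force, the opening and the grip force at its end, in the units of the state.
- ctrl.get_obs(): the state, without advancing time (a new reading comes with each control period).
- ctrl.camera(name): name is "scene" or "side" or "wrist"; returns a dict with "img" (384x512x3 uint8, red, green, blue), "z_map" (384x512 float32, m along the optical axis (not along the pixel's ray), 0 where there is no reading), "fovy" (degrees; the focal length in pixels is half the picture's height over the tangent of half this angle, whatever the lens; pixels are square), "cx", "cy" (the principal point, pixels), "extrinsics" (4x4, takes a point from camera to world coordinates); the wrist camera has in their place "T_tool_cam" (4x4, takes a point from camera to tool coordinates, whose origin is the TCP and whose axes are the flange's). Camera axes: x right, y down, z forward; pixel columns grow to the right and rows downward; lengths in m; the calibration is good to about 2 mm. A picture is of the moment at which its call begins: read the wrist's pose just before it.
- ctrl.hand_in(): hands the job in; it is judged then, once.
The state is a dict: "time_s": time; "q": joint angles; "dq": joint speeds; "joint_efforts": joint torques, N m; "eef_pos": TCP position; "eef_rot": TCP orientation; "wrist_force": force on the tool from outside, world axes, zero at the start; "torque": the same for the moment, N m; "opening": opening from 0.0 (shut) to 1.0 (fully open); "grasp_force": force on a finger pad.
Only numpy, scipy, OpenCV 4.12 (cv2) and the standard library are available. Lean on these libraries where they do the work, as an engineer would, in place of code of your own. Each camera call takes 0.05 s, during which the arm holds its last target. There are 200 camera calls.

## Working session

There is one attempt and no reset: what is moved stays moved. The work goes in short steps, Python scripts to look and compute and a tool call to move; the robot and the scene stay as the last step left them, time stands still between calls to the robot, and variables do not carry over. Pictures are saved under pics/ and viewed, at most 10 in all, crops included, and the job is handed in when it is done.

Besides the shell and the picture viewer there is one more tool, called as name(argument=value, ...), one argument or row to a line, values as JSON. servo_tool: Moves the arm, as the interface text tells. Its arguments: {"type":"object","properties":{"series":{"type":"string"}},"required":["series"]}

```bash
mkdir -p pics; cat > h.py <<'E'
import numpy as np, cv2
from bench import ctrl
from scipy.spatial.transform import Rotation as R
def cam(n):
    o=ctrl.get_obs(); c=ctrl.camera(n)
    if n=="wrist":
        T=np.eye(4); q=o["eef_rot"]; T[:3,:3]=R.from_quat([q[1],q[2],q[3],q[0]]).as_matrix(); T[:3,3]=o["eef_pos"]
        c["E"]=T@np.array(c["T_tool_cam"])
    else: c["E"]=np.array(c["extrinsics"])
    c["f"]=c["img"].shape[0]/2/np.tan(np.radians(c["fovy"])/2); return c
def ray(c,u,v,z):
    d=c["E"][:3,:3]@np.array([(u-c["cx"])/c["f"],(v-c["cy"])/c["f"],1]); p=c["E"][:3,3]
    return p+d*(z-p[2])/d[2]
def cloud(c):
    h,w=c["z_map"].shape; u,v=np.meshgrid(np.arange(w),np.arange(h)); Z=c["z_map"]
    P=np.stack([(u-c["cx"])/c["f"]*Z,(v-c["cy"])/c["f"]*Z,Z],-1)
    return P@c["E"][:3,:3].T+c["E"][:3,3]
def save(c,n): cv2.imwrite("pics/"+n,c["img"][...,::-1])
E
python3 - <<'E'
from h import *
o=ctrl.get_obs(); print(o)
ims=[]
import pickle
for n in("scene","side"):
    c=cam(n); save(c,n+".png"); pickle.dump(c,open(n+".pkl","wb")); print(n,c["E"][:3].round(3).tolist(),c["f"])
E
```

```text
{'time_s': 0.0, 'q': array([ 9.97697272e-01,  1.81537581e-01,  1.60799151e+00,  1.71143119e-05,
        1.35380248e+00, -2.06311893e-01]), 'dq': array([-0.00098197, -0.00102958, -0.00038144, -0.00147785, -0.00031253,
        0.00108042]), 'joint_efforts': array([ 6.05646583e-04, -4.44853055e+01, -3.51358116e+01,  1.07265837e-04,
        8.68485309e-03,  9.66248138e-06]), 'eef_pos': array([0.20590709, 0.5363197 , 0.24909404]), 'eef_rot': array([-3.38049537e-04,  1.82369039e-01,  9.83229768e-01, -8.01093007e-04]), 'wrist_force': array([ 0.47323465, -0.31030833, -0.96451547]), 'torque': array([ 0.00976519, -0.02336767,  0.02158785]), 'grasp_force': 0.0, 'opening': 0.9999721104300798}
scene [[0.629, 0.619, -0.471, 1.122], [0.777, -0.512, 0.366, -0.434], [-0.015, -0.596, -0.803, 1.063]] 380.3864583731621
side [[-0.996, -0.052, 0.067, 0.396], [-0.085, 0.575, -0.813, 1.474], [0.003, -0.816, -0.578, 1.13]] 485.62404762765516
```

View pics/scene.png

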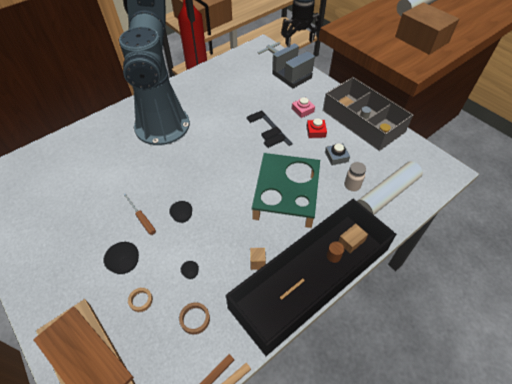

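View pics/side.png

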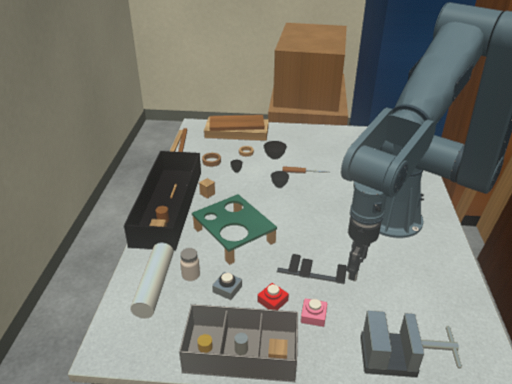

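Grey call box is at scene (338,152) and side (228,283). The lookalikes are red (317,128) and pink (303,106). The bowls in the scene view are wide (121,257), mid (181,211) and small (190,270). Panel holes are large (299,172), medium (271,198) and small (302,201). Next I measure these by depth and rays.

```bash
python3 - <<'E'
from h import *
import pickle
C={n:pickle.load(open(n+".pkl","rb")) for n in("scene","side")}
pts={"scene":{"btn":(339,148,.05),"wide":(121,257,.055),"mid":(181,211,.05),"small":(190,270,.045),"lh":(299,172,.072),"mh":(271,198,.072),"sh":(302,201,.072),"jar":(356,169,.095),"red":(317,124,.05)},
"side":{"btn":(228,277,.05),"wide":(275,148,.055),"mid":(280,178,.05),"small":(237,164,.045),"lh":(234,233,.072),"mh":(233,208,.072),"sh":(210,217,.072),"jar":(190,254,.095)}}
for n,c in C.items():
    W=cloud(c)
    for k,(u,v,z) in pts[n].items(): print(n,k,ray(c,u,v,z).round(3),"depth",W[v,u].round(3))
    for k,p in (("tcp",[.206,.537,.25]),("base",[0,0,0])):
        q=np.linalg.inv(c["E"])@np.r_[p,1]; print(k,(q[:2]/q[2]*c["f"]+[c["cx"],c["cy"]]).round())
    # dark blobs -> bowls; green holes
    g=c["img"].astype(int); 
    dark=((g.max(-1)<50)).astype(np.uint8)
    N,L,S,Ce=cv2.connectedComponentsWithStats(dark)
    for i in range(1,N):
        if 60<S[i,4]<3000: print("dark",S[i],ray(c,*Ce[i],.055).round(3))
    green=((g[...,1]>g[...,0]+20)&(g[...,1]>g[...,2]+8)).astype(np.uint8)
    cs,h=cv2.findContours(green,cv2.RETR_CCOMP,cv2.CHAIN_APPROX_NONE)
    for q in cs:
        if cv2.contourArea(q)>60:
            e=cv2.fitEllipse(q); print("green",np.round(e[0]),cv2.contourArea(q),ray(c,*e[0],.072).round(3))
a=C["scene"]["img"][90:230,230:380]; b=C["side"]["img"][180:320,160:310]
cv2.imwrite("pics/crop.png",cv2.resize(np.hstack([a,b])[...,::-1],None,fx=2.6,fy=2.6,interpolation=cv2.INTER_CUBIC))
E
```

```text
scene btn [0.571 0.414 0.05 ] depth [0.573 0.411 0.054]
scene wide [ 0.467 -0.41   0.055] depth [ 0.438 -0.409  0.01 ]
scene mid [ 0.438 -0.181  0.05 ] depth [ 0.412 -0.172  0.012]
scene small [ 0.627 -0.273  0.045] depth [ 0.61  -0.267  0.009]
scene lh [0.574 0.21  0.072] depth [0.534 0.257 0.   ]
scene mh [0.596 0.065 0.072] depth [ 0.557  0.102 -0.001]
scene sh [0.668 0.134 0.072] depth [0.636 0.174 0.002]
scene jar [0.698 0.349 0.095] depth [0.697 0.351 0.093]
scene red [0.431 0.443 0.05 ] depth [0.434 0.438 0.055]
tcp [299.  42.]
base [162. 125.]
dark [137   0  18   7 116] [-0.81   0.406  0.055]
dark [154   0  21  78 435] [-0.37   0.249  0.055]
dark [186   0   9  39 149] [-0.574  0.531  0.055]
dark [196   0  15  35 116] [-0.494  0.575  0.055]
dark [ 282    0   47   56 1078] [-0.135  0.921  0.055]
dark [273  70  39  18 136] [0.168 0.549 0.055]
dark [350  80  60  44 711] [0.502 0.715 0.055]
dark [326  95  52  37  89] [0.48  0.586 0.055]
dark [248 111  17  11  94] [0.25  0.287 0.055]
dark [262 127  23  20 269] [0.377 0.265 0.055]
dark [170 202  22  20 341] [ 0.442 -0.183  0.055]
da
[... 588 characters left out ...]
2] depth [0.581 0.14  0.002]
side mh [0.59  0.084 0.072] depth [0.599 0.016 0.02 ]
side sh [0.664 0.143 0.072] depth [0.682 0.056 0.003]
side jar [0.691 0.363 0.095] depth [0.69  0.365 0.097]
tcp [357. 266.]
base [392. 218.]
dark [454  67  19  30 117] [-0.565 -1.243  0.055]
dark [498 116  14  44 159] [-0.584 -0.569  0.055]
dark [499 196  13  40 160] [-0.397  0.014  0.055]
dark [462 216  18  10 137] [-0.257  0.057  0.055]
dark [505 235   7  33 121] [-0.342  0.206  0.055]
dark [499 274  13  26  90] [-0.278  0.381  0.055]
green [233. 221.] 2425.0 [0.579 0.16  0.072]
green [234. 232.] 417.0 [0.571 0.217 0.072]
green [210. 216.] 81.5 [0.664 0.138 0.072]
green [234. 206.] 175.0 [0.589 0.074 0.072]
```

View pics/crop.png

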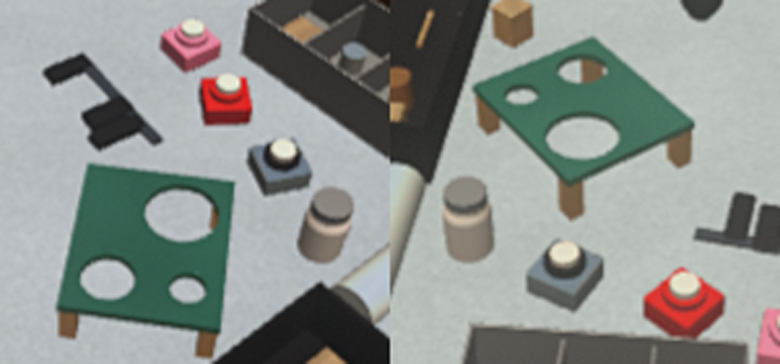

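The crop confirms the choice: the grey box with the white cap at about (0.571, 0.412), the jar near it, the red and pink decoys apart, and the large hole at about (0.573, 0.214). Moving above the button with the gripper shut.

servo_tool(
  series="1 -0.04 0.0015 0.003 0 0 0;1 -0.08 0.003 0.006 0 0 0;1 -0.12 0.0045 0.009 0 0 0;1 -0.16 0.006 0.012 0 0 0;1 -0.2 0.0075 0.015 0 0 0;1 -0.24 0.009 0.018 0 0 0;1 -0.28 0.0105 0.021 0 0 0;1 -0.32 0.012 0.024 0 0 0;1 -0.35 0.013 0.027 0 0 0;1 -0.37 0.014 0.03 0 0 0;1 -0.386 0.014 0.03 0 0 0;1 -0.386 0.014 0.03 0 0 0",
)

```text
time_s: 1.1
eef_pos: [0.5742, 0.409, 0.2185]
eef_rot: [-0.0, 0.184, 0.983, -0.001]
wrist_force: [-0.9, -0.0, -0.0]
opening: 0.002
grasp_force: 0.0
```

```bash
cat > w.py <<'E'
from h import *
import sys
o=ctrl.get_obs(); print(o["time_s"],o["eef_pos"].round(4),o["eef_rot"].round(4),o["wrist_force"].round(1),o["opening"],abs(o["dq"]).max())
c=cam("wrist"); save(c,sys.argv[1]); W=cloud(c); np.save("W.npy",W)
print(c["f"],c["cx"],c["cy"],c["E"][:3].round(3).tolist())
g=c["img"].astype(int); white=((g.min(-1)>150)&(W[...,2]>.045)&(W[...,2]<.085)).astype(np.uint8)
N,L,S,Ce=cv2.connectedComponentsWithStats(white)
for i in range(1,N):
    if S[i,4]>60:
        z=np.median(W[L==i][:,2]); print("white",S[i],z.round(4),ray(c,*Ce[i],z).round(4),W[L==i].mean(0).round(4))
green=((g[...,1]>g[...,0]+20)&(g[...,1]>g[...,2]+8)).astype(np.uint8)
for q in cv2.findContours(green,cv2.RETR_CCOMP,cv2.CHAIN_APPROX_NONE)[0]:
    if cv2.contourArea(q)>300:
        e=cv2.fitEllipse(q); print("green",np.round(e[0]),np.round(e[1]),cv2.contourArea(q),ray(c,*e[0],.072).round(4))
E
python3 w.py w1.png
```

```text
1.1 [0.5742 0.409  0.2185] [-1.000e-04  1.841e-01  9.829e-01 -7.000e-04] [-0.9 -0.  -0. ] 0.0022149323276621077 0.04649329419173221
330.70165972291477 261.1948089101263 190.7447443937211 [[0.362, 0.882, 0.302, 0.496], [0.932, -0.342, -0.119, 0.439], [-0.001, 0.324, -0.946, 0.343]]
white [ 245  151   37   36 1021] 0.057 [0.5679 0.4121 0.057 ] [0.568  0.4121 0.057 ]
green [ 59. 262.] [154. 229.] 23027.0 [0.58  0.203 0.072]
green [ 48. 348.] [33. 45.] 1165.5 [0.6629 0.1366 0.072 ]
green [ 63. 248.] [ 88. 111.] 7629.0 [0.5682 0.2149 0.072 ]
```

View pics/w1.png

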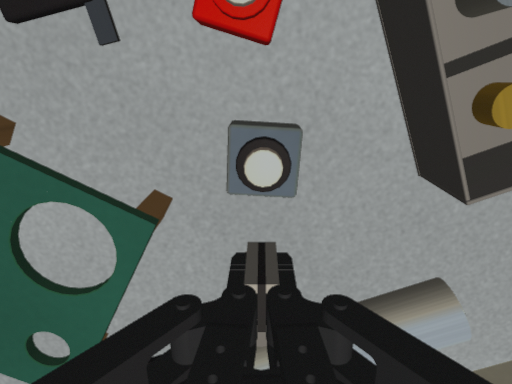

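The wrist view shows the grey box's white cap at (263,169), ray position (0.568, 0.412, 0.057), agreeing with the scene view. I centre and come down to just above it.

servo_tool(
  series="1 0.003 0 0.015 0 0 0;1 0.006 0.001 0.045 0 0 0;1 0.006 0.001 0.075 0 0 0;1 0.006 0.001 0.1 0 0 0;1 0.006 0.001 0.12 0 0 0;1 0.006 0.001 0.13 0 0 0;1 0.006 0.001 0.134 0 0 0;1 0.006 0.001 0.134 0 0 0;1 0.006 0.001 0.134 0 0 0",
)

```text
time_s: 1.9
eef_pos: [0.5667, 0.4152, 0.0874]
eef_rot: [0.001, 0.182, 0.983, 0.001]
wrist_force: [-0.6, 0.5, 0.4]
opening: 0.004
grasp_force: 0.0
```

```bash
python3 w.py w2.png
```

```text
1.9 [0.5667 0.4152 0.0874] [7.000e-04 1.821e-01 9.833e-01 6.000e-04] [-0.6  0.5  0.4] 0.0037193183134850718 0.013325448391576837
330.70165972291477 261.1948089101263 190.7447443937211 [[0.358, 0.883, 0.304, 0.488], [0.934, -0.339, -0.115, 0.444], [0.001, 0.326, -0.946, 0.211]]
white [ 227  221   63   39 1226] 0.0569 [0.5607 0.4139 0.0569] [0.5608 0.4139 0.0569]
green [ 31. 350.] [60. 79.] 3154.0 [0.5732 0.28   0.072 ]
```

View pics/w2.png

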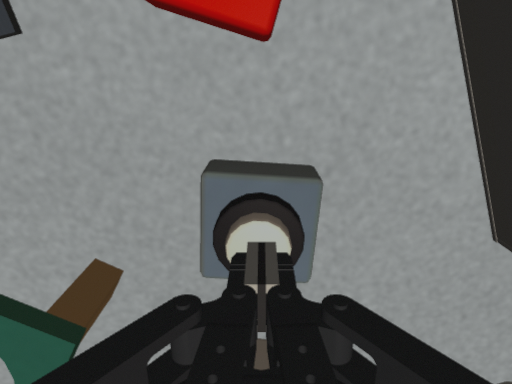

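The cap centre is at about (259,252), or (0.569, 0.412), so the tips are 3–4 mm off. I correct that and press gently.

servo_tool(
  series="1 -0.003 -0.002 0 0 0 0;1 -0.003 -0.002 0.004 0 0 0;1 -0.003 -0.002 0.008 0 0 0;1 -0.003 -0.002 0.011 0 0 0;1 -0.003 -0.002 0.013 0 0 0;1 -0.003 -0.002 0.015 0 0 0;1 -0.003 -0.002 0.016 0 0 0;1 -0.003 -0.002 0.017 0 0 0;1 -0.003 -0.002 0.017 0 0 0",
)

```text
time_s: 2.7
eef_pos: [0.5687, 0.4115, 0.0698]
eef_rot: [0.0, 0.182, 0.983, -0.0]
wrist_force: [-0.9, -2.3, 7.4]
opening: 0.003
grasp_force: 3.2
```

servo_tool(
  series="1 0 0 0.001 0 0 0;1 0 0 0.001 0 0 0;1 0 0 0.002 0 0 0;1 0 0 0.002 0 0 0",
)

```text
time_s: 3.03
eef_pos: [0.5687, 0.4116, 0.0696]
eef_rot: [0.0, 0.182, 0.983, -0.0]
wrist_force: [-5.0, -4.7, 16.1]
opening: 0.005
grasp_force: 8.1
```

The force rises with no further travel, so the button is fully in. I retreat and move high over to the wide bowl.

servo_tool(
  series="1 0 0 -0.02 0 0 0;1 0 0 -0.06 0 0 0;1 0 0 -0.1 0 0 0;1 0 0 -0.14 0 0 0;1 0 -0.01 -0.17 0 0 0;1 -0.012 -0.05 -0.18 0 0 0;1 -0.022 -0.09 -0.18 0 0 0;1 -0.032 -0.13 -0.18 0 0 0;1 -0.042 -0.17 -0.18 0 0 0;1 -0.051 -0.21 -0.18 0 0 0;1 -0.061 -0.25 -0.18 0 0 0;1 -0.071 -0.29 -0.18 0 0 0",
)

```text
time_s: 4.03
eef_pos: [0.5297, 0.1139, 0.2467]
eef_rot: [-0.0, 0.182, 0.983, 0.0]
wrist_force: [-0.5, 0.1, -0.4]
opening: -0.001
grasp_force: 0.0
```

servo_tool(
  series="1 -0.01 -0.04 0 0 0 0;1 -0.02 -0.08 0 0 0 0;1 -0.03 -0.12 0 0 0 0;1 -0.04 -0.16 0 0 0 0;1 -0.05 -0.2 0 0 0 0;1 -0.06 -0.24 0 0 0 0;1 -0.07 -0.28 0 0 0 0;1 -0.08 -0.32 0 0 0 0;1 -0.09 -0.36 0 0 0 0;1 -0.1 -0.4 0 0 0 0;1 -0.105 -0.43 0 0 0 0;1 -0.105 -0.43 0 0 0 0",
)

```text
time_s: 5.03
eef_pos: [0.4729, -0.3291, 0.2465]
eef_rot: [-0.0, 0.185, 0.983, -0.001]
wrist_force: [-1.2, 0.2, 0.4]
opening: -0.004
grasp_force: 0.0
```

```bash
python3 w.py w3.png
```

```text
5.0333 [ 0.4729 -0.3291  0.2465] [-1.000e-04  1.849e-01  9.828e-01 -9.000e-04] [-1.2  0.2  0.4] -0.003920433702879089 0.07273219044224254
330.70165972291477 261.1948089101263 190.7447443937211 [[0.363, 0.881, 0.302, 0.395], [0.932, -0.343, -0.12, -0.299], [-0.002, 0.325, -0.946, 0.371]]
```

View pics/w3.png

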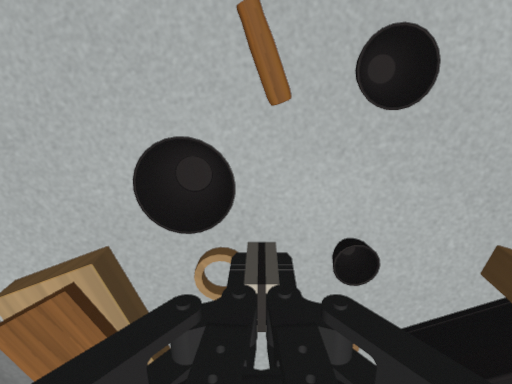

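The widest bowl is at (184,185), mid at (398,66) and small at (356,261). Now I fit the rim circle of the widest one.

```bash
python3 - <<'E'
from h import *
o=ctrl.get_obs(); c=cam("wrist"); g=c["img"].max(-1)
m=((g<75)).astype(np.uint8); m[240:]=0
for q in cv2.findContours(m,cv2.RETR_EXTERNAL,cv2.CHAIN_APPROX_NONE)[0]:
    if cv2.contourArea(q)>2000:
        P=np.array([ray(c,*p[0],.055)[:2] for p in q],np.float32)
        ctr,r=cv2.minEnclosingCircle(P)
        A=np.c_[2*P,np.ones(len(P))]; s=np.linalg.lstsq(A,(P**2).sum(1),rcond=None)[0]
        print(q.mean((0,1)),"enc",ctr,r,"fit",s[:2],np.sqrt(s[2]+s[0]**2+s[1]**2))
        d=s[:2]-o["eef_pos"][:2]; print(-.9325*d[0]+.361*d[1], .361*d[0]+.9325*d[1])
E
```

```text
[180.25448029 185.37275986] enc (0.463679701089859, -0.4103211760520935) 0.05122753605246544 fit [ 0.46367179 -0.41037591] 0.0505108586901693
-0.02126620580583304 -0.08199084470593591
[393.82987552  66.97925311] enc (0.4309445023536682, -0.1835814118385315) 0.03719981014728546 fit [ 0.43120719 -0.18341372] 0.03628283791903804
0.09094038614896979 0.11793167542190611
```

servo_tool(
  series="1 -0.01 -0.04 0 0 0 0;1 -0.02 -0.075 0 0 0 0;1 -0.021 -0.082 0.02 0 0 0;1 -0.021 -0.082 0.06 0 0 0;1 -0.021 -0.082 0.09 0 0 0;1 -0.021 -0.082 0.115 0 0 0;1 -0.021 -0.082 0.13 0 0 0;1 -0.021 -0.082 0.137 0 0 0;1 -0.021 -0.082 0.14 0 0 0;1 -0.021 -0.082 0.14 0 0 0;1 -0.021 -0.082 0.14 0 0 0",
)

```text
time_s: 6.05
eef_pos: [0.4656, -0.4078, 0.1084]
eef_rot: [0.001, 0.182, 0.983, -0.001]
wrist_force: [0.6, 0.7, -0.0]
opening: -0.005
grasp_force: 0.0
```

```bash
python3 - <<'E'
from h import *
o=ctrl.get_obs(); print(o["eef_pos"],o["eef_rot"])
c=cam("wrist"); save(c,"w4.png")
E
```

```text
[ 0.46561063 -0.40783304  0.10842299] [ 8.10855013e-04  1.81932619e-01  9.83310449e-01 -6.51725719e-04]
```

View pics/w4.png

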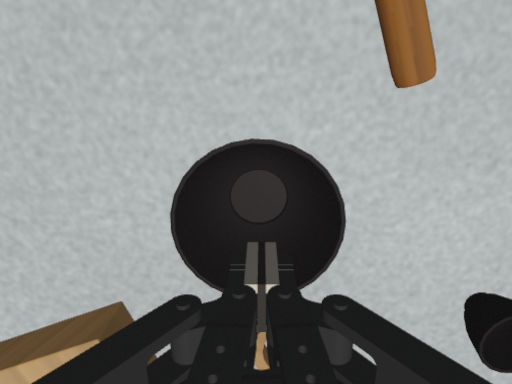

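The bowl's rim spans columns 172–345 and is centred under the tips to within about 3 mm. I trim that and hold for well over 2 s.

servo_tool(
  series="1 0.001 -0.003 0 0 0 0;1 0.001 -0.003 0 0 0 0;1 0.001 -0.003 0 0 0 0;1 0.001 -0.003 0 0 0 0;1 0.001 -0.003 0 0 0 0;1 0.001 -0.003 0 0 0 0;1 0.001 -0.003 0 0 0 0;1 0.001 -0.003 0 0 0 0;1 0.001 -0.003 0 0 0 0;1 0.001 -0.003 0 0 0 0;1 0.001 -0.003 0 0 0 0;1 0.001 -0.003 0 0 0 0",
)

```text
time_s: 7.1
eef_pos: [0.4627, -0.4102, 0.107]
eef_rot: [-0.0, 0.182, 0.983, 0.0]
wrist_force: [0.2, 1.3, 0.3]
opening: 0.001
grasp_force: 0.0
```

servo_tool(
  series="1 0 0 0 0 0 0;1 0 0 0 0 0 0;1 0 0 0 0 0 0;1 0 0 0 0 0 0;1 0 0 0 0 0 0;1 0 0 0 0 0 0;1 0 0 0 0 0 0;1 0 0 0 0 0 0;1 0 0 0 0 0 0;1 0 0 0 0 0 0;1 0 0 0 0 0 0;1 0 0 0 0 0 0",
)

```text
time_s: 8.1
eef_pos: [0.4627, -0.4102, 0.107]
eef_rot: [-0.0, 0.182, 0.983, -0.0]
wrist_force: [0.1, -0.7, -0.1]
opening: -0.0
grasp_force: 0.0
```

servo_tool(
  series="1 0 0 0 0 0 0;1 0 0 0 0 0 0;1 0 0 0 0 0 0;1 0 0 0 0 0 0;1 0 0 0 0 0 0;1 0 0 0 0 0 0;1 0 0 0 0 0 0;1 0 0 0 0 0 0;1 0 0 0 0 0 0;1 0 0 0 0 0 0",
)

```text
time_s: 8.93
eef_pos: [0.4627, -0.4102, 0.107]
eef_rot: [-0.0, 0.182, 0.983, 0.0]
wrist_force: [-0.2, 0.4, -0.6]
opening: -0.001
grasp_force: 0.0
```

Held 2.8 s. Lifting and moving high to the large hole.

servo_tool(
  series="1 0 0 -0.03 0 0 0;1 0 0 -0.07 0 0 0;1 0 0 -0.11 0 0 0;1 0 0.01 -0.135 0 0 0;1 0.01 0.05 -0.14 0 0 0;1 0.018 0.09 -0.14 0 0 0;1 0.026 0.13 -0.14 0 0 0;1 0.034 0.17 -0.14 0 0 0;1 0.042 0.21 -0.14 0 0 0;1 0.05 0.25 -0.14 0 0 0;1 0.058 0.29 -0.14 0 0 0;1 0.066 0.33 -0.14 0 0 0",
)

```text
time_s: 9.93
eef_pos: [0.5193, -0.0765, 0.2473]
eef_rot: [0.0, 0.182, 0.983, -0.0]
wrist_force: [-0.0, -0.3, -0.3]
opening: 0.001
grasp_force: 0.0
```

servo_tool(
  series="1 0.008 0.04 0 0 0 0;1 0.016 0.08 0 0 0 0;1 0.024 0.12 0 0 0 0;1 0.032 0.16 0 0 0 0;1 0.04 0.2 0 0 0 0;1 0.048 0.24 0 0 0 0;1 0.054 0.27 0 0 0 0;1 0.057 0.287 0 0 0 0;1 0.057 0.292 0 0 0 0;1 0.057 0.292 0 0 0 0;1 0.057 0.292 0 0 0 0",
)

```text
time_s: 10.85
eef_pos: [0.5708, 0.2139, 0.2468]
eef_rot: [-0.0, 0.182, 0.983, -0.0]
wrist_force: [-0.0, 0.3, -0.4]
opening: -0.002
grasp_force: 0.0
```

```bash
python3 - <<'E'
from h import *
o=ctrl.get_obs(); print(o["eef_pos"],o["eef_rot"])
c=cam("wrist"); save(c,"w5.png"); g=c["img"].astype(int)
m=((g[...,1]>g[...,0]+15)&(g[...,1]>g[...,2]+5)).astype(np.uint8)
for q in cv2.findContours(m,cv2.RETR_CCOMP,cv2.CHAIN_APPROX_NONE)[0]:
    if cv2.contourArea(q)>500:
        P=np.array([ray(c,*p[0],.072)[:2] for p in q],np.float32)
        ctr,r=cv2.minEnclosingCircle(P); print(q.mean((0,1)),ctr,r)
        d=np.array(ctr)-o["eef_pos"][:2]; print(-.9335*d[0]+.3586*d[1], .3586*d[0]+.9335*d[1])
E
```

```text
[0.57078243 0.21391063 0.24677772] [-1.51089314e-04  1.82288510e-01  9.83245008e-01 -3.62171527e-04]
[200.54371257 182.82275449] (0.580193042755127, 0.14811748266220093) 0.15579307079315186
-0.03237823120396254 -0.05804325708277509
[136.17045455 233.35227273] (0.5864917039871216, 0.07322033494710922) 0.03412708267569542
-0.06511614863466142 -0.12570104455701991
[261.29642857 167.57142857] (0.5688781142234802, 0.21351194381713867) 0.048166289925575256
0.0016347083504903537 -0.0010550609660892234
```

View pics/w5.png

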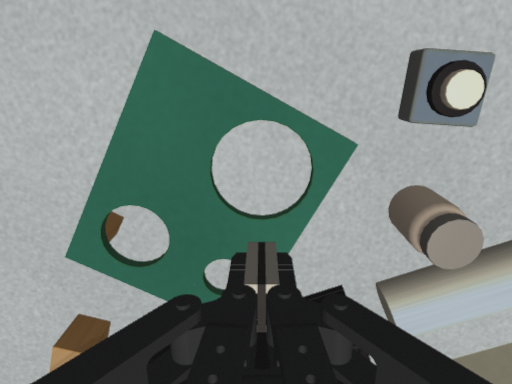

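The largest hole is at (261,167) with a 48 mm radius, matching its description, and the tool is within 2 mm of it. I go down to about 33 mm above the panel and hold.

servo_tool(
  series="1 0.002 -0.001 0.02 0 0 0;1 0.002 -0.001 0.05 0 0 0;1 0.002 -0.001 0.08 0 0 0;1 0.002 -0.001 0.1 0 0 0;1 0.002 -0.001 0.112 0 0 0;1 0.002 -0.001 0.119 0 0 0;1 0.002 -0.001 0.122 0 0 0;1 0.002 -0.001 0.122 0 0 0;1 0.002 -0.001 0.122 0 0 0;1 0.002 -0.001 0.122 0 0 0;1 0.002 -0.001 0.122 0 0 0;1 0.002 -0.001 0.122 0 0 0",
)

```text
time_s: 11.9
eef_pos: [0.5692, 0.2145, 0.1259]
eef_rot: [0.001, 0.182, 0.983, 0.0]
wrist_force: [-0.1, -0.8, 0.4]
opening: 0.003
grasp_force: 0.0
```

servo_tool(
  series="1 0 0 0 0 0 0;1 0 0 0 0 0 0;1 0 0 0 0 0 0;1 0 0 0 0 0 0;1 0 0 0 0 0 0;1 0 0 0 0 0 0;1 0 0 0 0 0 0;1 0 0 0 0 0 0;1 0 0 0 0 0 0;1 0 0 0 0 0 0;1 0 0 0 0 0 0;1 0 0 0 0 0 0",
)

```text
time_s: 12.9
eef_pos: [0.5687, 0.2143, 0.125]
eef_rot: [0.0, 0.182, 0.983, 0.0]
wrist_force: [0.8, 1.1, 0.2]
opening: 0.0
grasp_force: 0.0
```

servo_tool(
  series="1 0 0 0 0 0 0;1 0 0 0 0 0 0;1 0 0 0 0 0 0;1 0 0 0 0 0 0;1 0 0 0 0 0 0;1 0 0 0 0 0 0;1 0 0 0 0 0 0;1 0 0 0 0 0 0;1 0 0 0 0 0 0;1 0 0 0 0 0 0;1 0 0 0 0 0 0;1 0 0 0 0 0 0",
)

```text
time_s: 13.9
eef_pos: [0.5687, 0.2143, 0.125]
eef_rot: [-0.0, 0.182, 0.983, 0.0]
wrist_force: [-0.0, -0.3, 0.3]
opening: 0.001
grasp_force: 0.0
```

servo_tool(
  series="1 0 0 0 0 0 0;1 0 0 0 0 0 0;1 0 0 0 0 0 0;1 0 0 0 0 0 0;1 0 0 0 0 0 0;1 0 0 0 0 0 0",
)

```text
time_s: 14.4
eef_pos: [0.5687, 0.2143, 0.125]
eef_rot: [0.0, 0.182, 0.983, -0.0]
wrist_force: [0.4, -0.3, -0.1]
opening: -0.0
grasp_force: 0.0
```

```bash
python3 -c "
from bench import ctrl
o=ctrl.get_obs();print(o['time_s'],o['eef_pos'],o['wrist_force']);print(ctrl.hand_in())"
```

```text
14.4 [0.56866826 0.21432568 0.12499421] [ 0.39503423 -0.32092283 -0.05652703]
the job is handed in; nothing more can be done
None
```

I pressed the call button until it stopped moving, held over the widest bowl for about 2.8 s and then over the largest hole for about 2.5 s, and handed the job in at 14.4 s with the arm still pointing there; hand-in returned no verdict.

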